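Close a finned electronics housing: tongue in first, then lower the cover

TASK

Take the finned cover off the sloping angle rest and close the aluminium housing with it: keep the cover tilted, angle its tongue in under the housing's lip, then lower the back edge in front of the tall end block until the cover lies flat, fully down on its ledge. Keep hold of the cover until it lies flat, then let go, and leave the other things on the table where they are.

Things in the scene. Friction and masses are not known exactly. Their poses are not given: they have to be found in the camera images.
- cover_handle (a point): Centre of the cover's black bar handle: a block 14 mm wide (x), 70 mm long (y), 28 mm tall (z), on two 12 mm square posts 29 mm either side. The centre is 32 mm above the cover's underside, 26 mm above the plate's top; the tongue's edge is 61 mm to -x, the back edge 69 mm to +x. Axes are the cover's: x from tongue to back edge, y along the handle, z out of the top.
- cover: The loose aluminium cover, 0.2-0.4 kg: plate 114 (x) by 100 (y) by 6 mm; fins 4 mm tall along y, 29 mm or more from the handle's centre; tongue on the -x edge 16 mm long, 92 wide, 4 thick, its underside level with the plate's; 130 mm long in all. Origin: middle of the plate's underside. Starts on the rest, tongue downhill, tilted 35 degrees about y, its z leaning towards the low end.
- tongue_edge (a point): Middle of the front edge of the cover's tongue, on the underside, 73 mm to -x of the cover's origin; axes as the cover.
- back_edge (a point): Middle of the cover's back edge (opposite the tongue), on the underside, 57 mm to +x of the cover's origin; axes as the cover.
- groove (a point): On the housing's ledge (32 mm above the table), straight below the middle of the lip's free edge. Axes: x from the lip to the end block, y along the lip, z up. The lip, 6 mm thick, reaches 14 mm to -x, where a wall ends the groove; the groove is 9 mm high, 106 mm wide. The ledge goes on 23 mm to +x. A seated cover's tongue edge is 10 to 14 mm to -x of this point.
- housing: Open aluminium housing, fixed: 164 (x) by 122 (y) mm, 47 mm tall at the lip. The end block's face is 120 mm to +x of the lip's free edge and 50 mm higher than the ledge: the 130 mm cover cannot go in flat. Side rims 106 mm apart stand 6 mm above the ledge, level with a seated plate. Origin: on the table, 53 mm to +x of the groove point; x points left and back to the robot.
- rest: Dark steel angle rest, fixed, 135 mm (x) by 96 mm (y), about 90 mm tall: a slab sloping up at 35 degrees along its +x, with a low stop bar at the low end against which the tongue's edge rests. Origin: middle of its foot, on the table.
- probe_box: Bystander: closed plastic cube of 50 mm; origin under its centre, on the table.
- ref_sphere: Bystander: steel reference sphere on a round foot, 44 mm across, 93 mm tall; origin under its centre, on the table.
- mouse: Bystander: computer mouse 105 x 58 x 30 mm; origin under its centre, on the table.
Mind the look-alikes: they are no part of the job. Leave any orange look-alike of the cover alone.

How it is judged:
On the way:
1. the tongue's edge is at least 2 mm under the lip while the cover is still tilted (more than 11 degrees) (x of tongue_edge in the frame of groove between -0.016 and -0.002 m and z of tongue_edge in the frame of groove between -0.003 and 0.008 m and y of tongue_edge in the frame of groove between -0.012 and 0.012 m and angle between cover_handle's own z axis and vertical above 0.2 rad), for 0.05 s.
At the end, for the whole second after the job is handed in: The cover lies flat in the housing (within 2 degrees), both its tongue edge and its back edge down on the ledge within 2.5 mm, the tongue's edge at least 7 mm under the lip, released and at rest (x of tongue_edge in the frame of groove below -0.007 m and z of tongue_edge in the frame of groove between -0.003 and 0.0025 m and z of back_edge in the frame of groove between -0.003 and 0.0025 m and y of tongue_edge in the frame of groove between -0.008 and 0.008 m and angle between cover_handle's own z axis and vertical below 0.035 rad and contact force between the fingers and cover below 0.1 N and linear speed of cover below 0.01 m/s); the robot touches nothing.
It fails at once if the cover let go over the housing while still more than 8 degrees from flat (angle between cover_handle's own z axis and vertical above 0.14 rad and horizontal distance between cover_handle and housing below 0.06 m and contact force between the fingers and cover below 0.2 N).
It fails at once if probe_box pushed more than 15 mm (distance of probe_box from where it was at the start of the episode above 0.015 m).
It fails at once if ref_sphere pushed more than 15 mm (distance of ref_sphere from where it was at the start of the episode above 0.015 m).
It fails at once if mouse pushed more than 15 mm (distance of mouse from where it was at the start of the episode above 0.015 m).
It also fails if it takes over 48 s, if anything falls off the work surface, if the arm or the gripper's body presses on something with over 40 N, if the wrist force passes 120 N, or if a joint passes its speed limit or range.

ROBOT

A 6-joint arm with a two-finger parallel gripper is mounted at the origin on the work surface. World frame = base frame: x ahead of the robot, y to its left, z up, the work surface at z = 0. Lengths are in m, angles in rad, forces in N, time in s.
With the tool pointing down it reaches from about 0.35 to 0.975 m from the base axis. Payload 4.9 kg.
Tool frame: the origin (TCP) lies on the mounting face of the last link; the fingertips stand 173 mm ahead of it and the grasp point (between the pads) lies 155 mm ahead of it; z points along the fingers, y is the line along which they close (so a half turn about z gives the same grasp; the last joint's range is limited). The gripper opens to 85 mm and grips with 20 to 120 N. Pads are 22 mm wide; open, the fingers measure 114 mm over their backs; the gripper's body (76 mm by 85 mm) begins 54 mm behind the grasp point. The pads swing forward as they close: fully open they stand 13 mm farther back than shut.
Start: joints at [-1.224, 0.053, 1.613, -0, 1.476, -0.119], TCP at [0.281, -0.558, 0.405] pointing down, gripper open.
Joint ranges: [-3.01, 3.01], [-1.01, 2.22], [0.06, 2.58], [-1.02, 4.17], [0.09, 2.62], [-3.14, 3.14]. Speed limits (rad/s): [2.57, 2.57, 3.14, 3.14, 3.14, 3.14].

INTERFACE

Orientations are given as a rotation vector (axis times angle).
In Python, from station import monitor, eyes, finish_job gives the robot as it stands. The module is installed in compiled form; this text tells all that it offers.
- The arm moves only by the tool step_arm, never from a script. Its argument "commands" is a list of rows, each a list of 3 entries, a list of its own where there are three numbers: the opening in per cent of the stroke, from 0 (shut) to 100 (fully open), then the shift along the tool's x, y, z in mm, then the turn about the tool's z in degrees. In form: [[hand, [x, y, z], yaw], ...]. A call has 1 to 12 rows; each row is the pose to reach, as a shift and turn from the pose commanded when the call began, along the tool's axes at that moment; what a row does not reach only later rows make up. A row lasts 1/8 s, in which the tool goes at most 62.5 mm and 10.7 degrees, less where a joint would pass 70% of its speed; a pose out of reach is approached as far as the arm can. A call with a gripper value outside its range is refused whole. The fingers move at their own pace and stop on an object; "squeeze" is the grip in N (left out, the last holds). Time passes only in rows, so rows that repeat a pose let the fingers close. It gives the time, the measured TCP pose, the force, the opening and the grip force at its end, in the units of the state.
- monitor.get_obs(): the state, without advancing time (a new reading comes with each control period).
- eyes.get_image(name): name is "side" or "top" or "wrist"; returns the picture (420x560x3 uint8, red, green, blue); there is no depth.
- eyes.camera_info(name): a dict with "camera_matrix" (3x3 intrinsics, pixels), "extrinsics" (4x4, takes a point from camera to world coordinates). Camera axes: x right, y down, z forward; pixel columns grow to the right and rows downward; lengths in m; the calibration is good to about 2 mm. A picture is of the moment at which its call begins: read the wrist's pose just before it. camera_info takes no time and is no camera call; for the wrist camera it gives the pose at the moment of the call.
- finish_job(): hands the job in; it is judged then, once.
The state is a dict: "t": time; "q": joint angles; "dq": joint speeds; "effort": joint torques, N m; "tool_pos": TCP position; "tool_rot": TCP orientation; "contact_force": force on the tool from outside, world axes, zero at the start; "wrist_torque": the same for the moment, N m; "opening": finger opening in m; "grip_force": force on a finger pad.
Only numpy, scipy, OpenCV 4.12 (cv2) and the standard library are available. Lean on these libraries where they do the work, as an engineer would, in place of code of your own. Each camera call takes 0.05 s, during which the arm holds its last target. There are 200 camera calls.

## Working session

There is one attempt and no reset: what is moved stays moved. The work goes in short steps, Python scripts to look and compute and a tool call to move; the robot and the scene stay as the last step left them, time stands still between calls to the robot, and variables do not carry over. Pictures are saved under pics/ and viewed, at most 10 in all, crops included, and the job is handed in when it is done.

Besides the shell and the picture viewer there is one more tool, called after "Request:" as name(argument=value, ...), one argument or row to a line, values as JSON. step_arm: Moves the arm, as the interface text tells. Its arguments: {"type":"object","properties":{"commands":{"type":"array"},"squeeze":{"type":"number"}},"required":["commands"]}

```bash
mkdir -p pics; python3 - <<'E'
from station import monitor, eyes
import cv2,numpy as np
o=monitor.get_obs();print({k:np.round(v,3).tolist() for k,v in o.items()})
for n in("side","top"):
    cv2.imwrite(f"pics/{n}0.png",cv2.resize(eyes.get_image(n)[:,:,::-1],(800,600),interpolation=cv2.INTER_CUBIC))
for n in("side","top","wrist"):
    c=eyes.camera_info(n);print(n,np.round(c["camera_matrix"],1).tolist(),np.round(c["extrinsics"],3).tolist())
E
```

```text
{'t': 0.0, 'q': [-1.224, 0.053, 1.614, 0.0, 1.476, -0.119], 'dq': [-0.001, 0.001, 0.0, -0.0, -0.0, -0.001], 'effort': [-0.001, -39.367, -37.018, -0.0, 0.007, 0.0], 'tool_pos': [0.281, -0.558, 0.403], 'tool_rot': [-3.055, -0.725, 0.0], 'contact_force': [-0.293, 0.541, 0.106], 'wrist_torque': [0.022, 0.014, 0.024], 'grip_force': 0.0, 'opening': 0.085}
side [[465.3, 0.0, 278.1], [0.0, 465.3, 212.4], [0.0, 0.0, 1.0]] [[-0.795, -0.389, 0.465, 0.074], [-0.606, 0.518, -0.604, 0.624], [-0.006, -0.762, -0.648, 0.784], [0.0, 0.0, 0.0, 1.0]]
top [[513.0, 0.0, 280.7], [0.0, 513.0, 205.2], [0.0, 0.0, 1.0]] [[0.021, -0.988, 0.154, 0.431], [-0.999, -0.025, -0.022, 0.003], [0.026, -0.153, -0.988, 1.004], [0.0, 0.0, 0.0, 1.0]]
wrist [[295.4, 0.0, 280.3], [0.0, 295.4, 209.8], [0.0, 0.0, 1.0]] [[0.448, -0.852, -0.269, 0.35], [-0.894, -0.429, -0.132, -0.524], [-0.003, 0.3, -0.954, 0.372], [0.0, 0.0, 0.0, 1.0]]
```

View pics/side0.png

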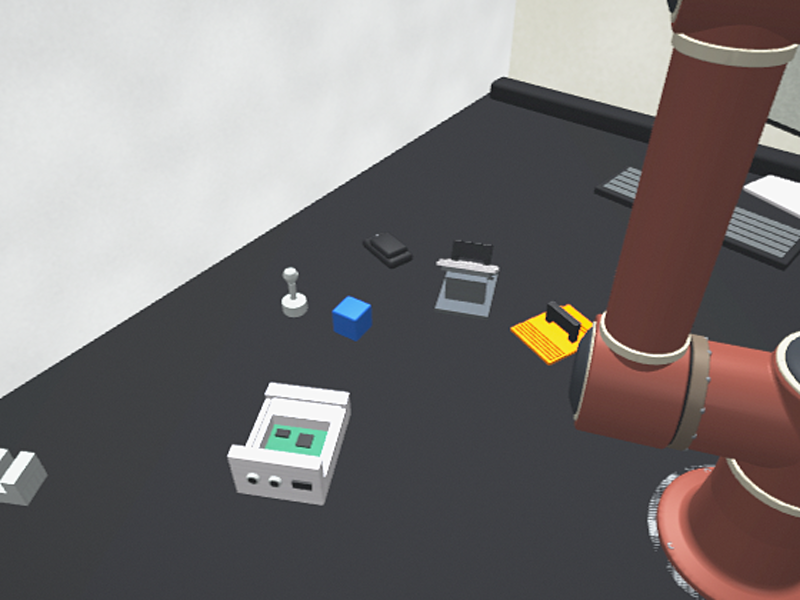

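View pics/top0.png

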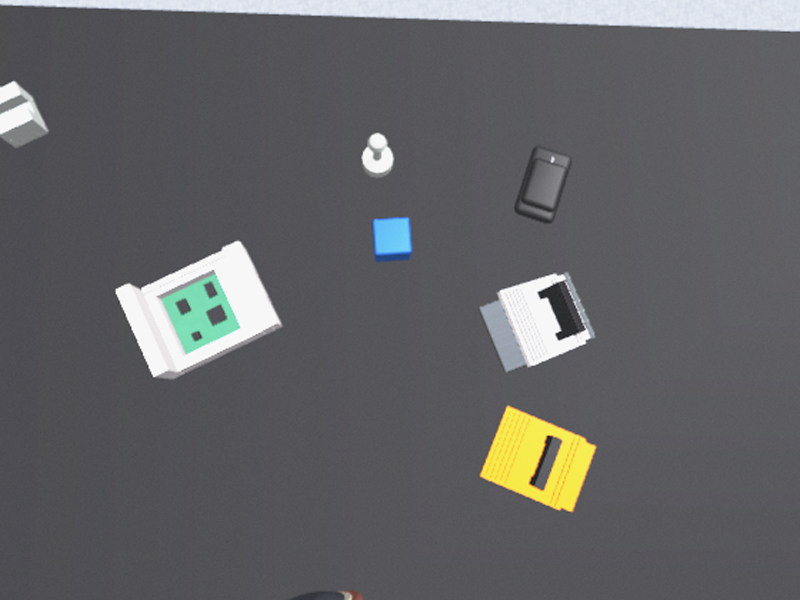

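Side view: housing at (290,440), cover on rest at (470,270), orange decoy at (555,335). In the top view the housing is at (200,310), with its lip at about (250,285) and end block at (145,335). The cover on the rest is at (545,320), with its handle at about (565,310) and its tongue to the right. Next I'll work out coarse positions.

```bash
cat > h.py <<'E'
from station import monitor, eyes
import numpy as np, cv2
from scipy.spatial.transform import Rotation as R
from scipy.optimize import least_squares
def ray(ci,u,v,z):
    K,E=np.array(ci["camera_matrix"]),np.array(ci["extrinsics"])
    d=E[:3,:3]@np.linalg.solve(K,[u,v,1.]);o=E[:3,3];return o+d*(z-o[2])/d[2]
def proj(ci,P):
    K,E=np.array(ci["camera_matrix"]),np.array(ci["extrinsics"])
    p=(np.atleast_2d(P)-E[:3,3])@E[:3,:3]@K.T;return p[:,:2]/p[:,2:]
def tool():
    o=monitor.get_obs();return np.array(o["tool_pos"]),R.from_rotvec(o["tool_rot"]).as_matrix(),o
E
python3 - <<'E'
from h import *
c=eyes.camera_info("top");s=560/800
for n,u,v,z in[("handle end a",543,293,.1),("handle end b",571,338,.1),("handle",565,310,.1),("lip a",238,243,.047),("lip b",281,325,.047),("block a",118,289,.082),("block b",155,376,.082),("sphere",377,143,.09),("cube",392,238,.05)]:
    print(n,ray(c,u*s,v*s,z).round(3))
p,M,o=tool();print(M.round(3)); E=np.array(eyes.camera_info("wrist")["extrinsics"]);print((M.T@(E[:3,3]-p)).round(4),(M.T@E[:3,:3]).round(3))
E
```

```text
handle end a [ 0.576 -0.196  0.1  ]
handle end b [ 0.52 -0.23  0.1 ]
handle [ 0.555 -0.223  0.1  ]
lip a [0.642 0.199 0.047]
lip b [0.534 0.137 0.047]
block a [0.57  0.339 0.082]
block b [0.463 0.285 0.082]
sphere [0.77  0.018 0.09 ]
cube [ 0.653 -0.005  0.05 ]
[[ 0.893  0.449 -0.001]
 [ 0.449 -0.893  0.002]
 [ 0.    -0.002 -1.   ]]
[0.0771 0.0009 0.0317] [[-0.001 -0.954 -0.3  ]
 [ 1.    -0.    -0.002]
 [ 0.002 -0.3    0.954]]
```

Request:
step_arm(
  commands=[
    [100,[50,-23,10],-10],
    [100,[100,-46,20],-20],
    [100,[150,-69,30],-30],
    [100,[200,-92,40],-40],
    [100,[250,-115,50],-50],
    [100,[300,-138,60],-60],
    [100,[345,-159,70],-70],
    [100,[370,-170,75],-80],
    [100,[390,-180,80],-90],
    [100,[390,-180,80],-93],
    [100,[390,-180,80],-93],
    [100,[390,-180,80],-93],
  ],
)

```text
t: 1.6
tool_pos: [0.5481, -0.2226, 0.3245]
tool_rot: [-1.58, -2.715, 0.0]
contact_force: [0.1, 0.7, 0.1]
opening: 0.0857
grip_force: 0.0
```

```bash
python3 - <<'E'
from h import *
import pickle
p,M,o=tool();c=eyes.camera_info("wrist");im=eyes.get_image("wrist")[:,:,::-1]
print(p.round(4),M.round(3).tolist(),o["q"])
pickle.dump((c,im,p,M),open("rest.pkl","wb"))
cv2.imwrite("pics/rest1.png",cv2.resize(im,(800,600),interpolation=cv2.INTER_CUBIC))
E
```

```text
[ 0.5481 -0.2226  0.3245] [[-0.494, 0.869, -0.0], [0.869, 0.494, 0.0], [0.0, -0.0, -1.0]] [-5.11492172e-01  3.63036921e-02  1.76672180e+00 -3.42992231e-05
  1.33886838e+00 -1.02851738e+00]
```

View pics/rest1.png

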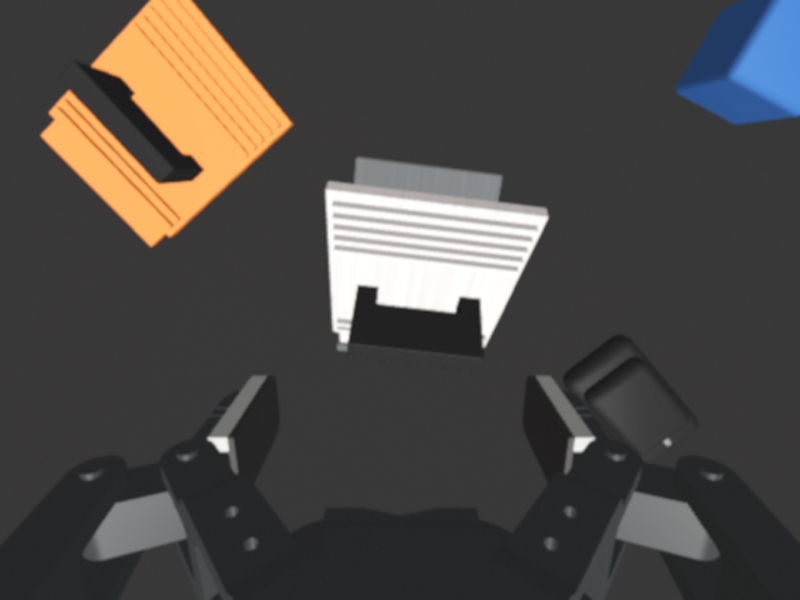

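The cover is in the wrist view: back edge from (327,181) to (548,208), handle from (350,347) to (484,357), post bases at (357,287) and (480,300). I'll fit its pose.

```bash
cat >> h.py <<'E'
def pose(x): # x,y,z of origin, yaw, tilt(about y; + = z leaning to -x)
    return R.from_euler('ZY',[x[3],-x[4]]).as_matrix(),np.array(x[:3])
def fit(obs,x0,free):
    # obs: list of (ci, pts(mm), px)
    x0=np.array(x0,float);free=list(free)
    def f(v):
        x=x0.copy();x[free]=v;A,t=pose(x)
        return np.concatenate([(proj(c,np.array(P)/1e3@A.T+t)-np.array(u)).ravel() for c,P,u in obs])
    s=least_squares(f,x0[free],loss='soft_l1');x=x0.copy();x[free]=s.x;return x,f(s.x)
E
python3 - <<'E'
from h import *
import pickle
c,im,p,M=pickle.load(open("rest.pkl","rb"))
P=[(57,50,0),(57,-50,0),(57,50,6),(57,-50,6),(-6,35,6),(-6,-35,6),(-6,23,6),(-6,-23,6),(-19,35,46),(-19,-35,46)]
U=np.array([(327,181),(548,208),(328,189),(547,216),(357,287),(480,300),(377,290),(459,298),(349,347),(484,357)])*.7
for fr in([0,1,2,3],[0,1,2,3,4]):
    x,r=fit([(c,P,U)],[.55,-.2,.08,2.09,np.radians(35)],fr)
    A,t=pose(x);h=A@[-.012,0,.032]+t;print(x.round(4),np.degrees(x[3:]).round(1),"handle",h.round(4),"tongue",(A@[-.073,0,0]+t).round(4));print(r.reshape(-1,2).round(1).tolist())
    print("handle in tool",(M.T@(h-p)*1e3).round(1),"tool yaw",np.degrees(np.arctan2(M[1,0],M[0,0])))
E
```

```text
[ 0.5498 -0.2012  0.0627  1.9707  0.6109] [112.9  35. ] handle [ 0.5608 -0.2272  0.0821] tongue [ 0.5731 -0.2563  0.0209]
[[0.9, 0.4], [-1.3, -0.1], [-1.4, 0.6], [0.7, 0.4], [0.5, -1.9], [0.6, -1.3], [1.4, -2.4], [0.6, -1.6], [-1.0, 7.6], [-3.8, 10.4]]
handle in tool [-10.3   8.8 242.5] tool yaw 119.62381311661179
[ 0.5504 -0.2021  0.0624  1.9703  0.5758] [112.9  33. ] handle [ 0.5611 -0.2275  0.0827] tongue [ 0.5742 -0.2585  0.0227]
[[1.7, 0.2], [-2.0, -0.4], [-0.6, 0.1], [0.1, -0.2], [0.6, -0.7], [0.5, -0.1], [1.5, -1.2], [0.6, -0.4], [-1.0, 8.4], [-3.4, 11.3]]
handle in tool [-10.7   8.9 241.8] tool yaw 119.62381311661179
```

```bash
python3 - <<'E'
from h import *
import pickle
c,im,p,M=pickle.load(open("rest.pkl","rb"))
A,t=pose([.5498,-.2012,.0627,1.9707,.6109])
a=im[110:270,215:395].astype(float);a=np.clip(255*(a/255)**.5,0,255).astype(np.uint8)
a=cv2.resize(a,None,fx=4.4,fy=3.7,interpolation=cv2.INTER_CUBIC)
a=cv2.resize(im[115:265,210:400],None,fx=4,fy=4,interpolation=cv2.INTER_CUBIC)
a=np.clip(255*(a/255.)**.5,0,255).astype(np.uint8)
P=np.array([(-5,35,46),(-5,-35,46),(-19,-35,46),(-19,35,46),(57,50,0),(57,-50,0),(-73,46,0),(-73,-46,0),(-57,50,6),(-57,-50,6)])/1e3
for u in proj(c,P@A.T+t):
    q=((u-[210,115]+.5)*4-.5).round().astype(int);print(u.round(1),q);cv2.drawMarker(a,tuple(int(i) for i in q),(0,0,255),cv2.MARKER_CROSS,12,1)
cv2.imwrite("pics/rest2.png",a)
E
```

```text
[243.2 240.8] [134 505]
[339.6 251.2] [520 546]
[334.9 260.3] [501 583]
[243.2 250.5] [134 543]
[229.8 127. ] [81 50]
[382.2 145.4] [690 123]
[239.1 235.9] [118 485]
[330.7 245.9] [484 525]
[233.6 231.7] [ 96 468]
[339.  243.2] [517 514]
```

View pics/rest2.png

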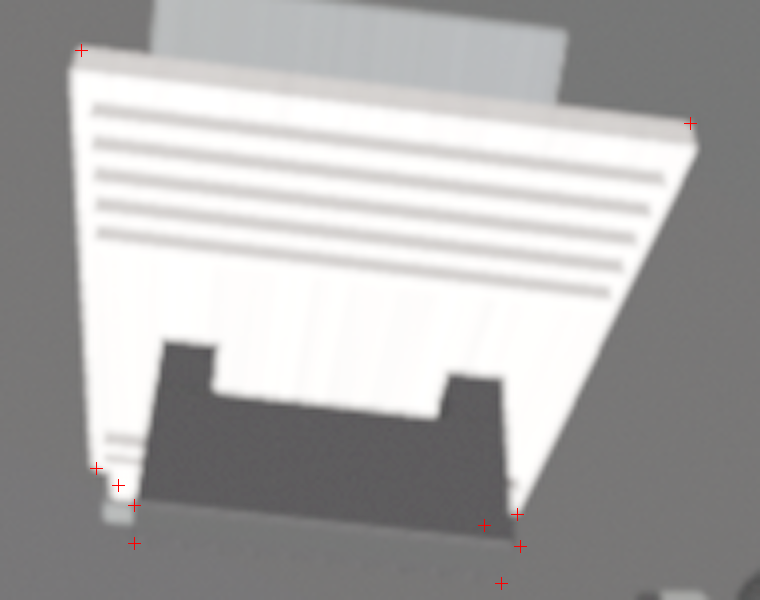

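The handle's upper front edge shows at (138,503) to (516,541), in crop pixels. I'll refit with sharper points.

```bash
python3 - <<'E'
from h import *
import pickle
c,im,p,M=pickle.load(open("rest.pkl","rb"))
P=[(57,50,0),(57,-50,0),(57,50,6),(57,-50,6),(-6,35,6),(-6,-35,6),(-6,23,6),(-6,-23,6),(-5,35,46),(-5,-35,46),(-5,23,18),(-5,-23,18),(-57,50,6)]
Q=np.array([(74,43),(696,122),(70,69),(699,149),(165,342),(502,379),(216,346),(449,374),(138,502),(515,541),(211,391),(440,418),(91,472)])
U=(Q+.5)/4-.5+[210,115]
for fr in([0,1,2,3],[0,1,2,3,4]):
    x,r=fit([(c,P,U)],[.55,-.2,.08,2.09,np.radians(35)],fr)
    A,t=pose(x);h=A@[-.012,0,.032]+t;print(x.round(4),np.degrees(x[3:]).round(1),"handle",h.round(4),"tongue",(A@[-.073,0,0]+t).round(4));print(r.reshape(-1,2).round(1).tolist())
    a=x[3];Y=np.array([[np.cos(a),np.sin(a),0],[np.sin(a),-np.cos(a),0],[0,0,-1]])
    print("handle in tool",(M.T@(h-p)*1e3).round(1),"tool yaw",np.degrees(np.arctan2(M[1,0],M[0,0])))
E
```

```text
[ 0.5491 -0.2012  0.065   1.9648  0.6109] [112.6  35. ] handle [ 0.5599 -0.2272  0.0843] tongue [ 0.572  -0.2564  0.0231]
[[0.5, 0.7], [-0.8, 0.5], [-0.2, 0.1], [-0.3, -0.1], [-1.6, -1.2], [1.1, -0.2], [0.7, -0.4], [-0.5, -0.7], [-2.5, 1.1], [0.7, 2.4], [0.4, -0.5], [2.3, -0.3], [-0.1, -0.7]]
handle in tool [ -9.9   8.  240.2] tool yaw 119.62381311661179
[ 0.5492 -0.2014  0.0646  1.9642  0.5999] [112.5  34.4] handle [ 0.5599 -0.2272  0.0842] tongue [ 0.5723 -0.2571  0.0234]
[[0.8, 0.5], [-1.2, 0.3], [0.1, -0.2], [-0.6, -0.4], [-1.6, -1.0], [1.0, 0.1], [0.7, -0.2], [-0.5, -0.4], [-2.5, 0.9], [0.7, 2.2], [0.4, -0.4], [2.2, -0.2], [-0.2, -0.1]]
handle in tool [ -9.9   8.  240.3] tool yaw 119.62381311661179
```

Request:
step_arm(
  commands=[
    [100,[45,27,-2],0],
    [100,[92,56,-4],0],
    [100,[140,85,-6],0],
    [100,[188,114,-8],0],
    [100,[236,143,-10],0],
    [100,[284,172,-12],0],
    [100,[332,201,-14],0],
    [100,[365,221,-15],0],
    [100,[380,230,-15],0],
    [100,[380,230,-15],0],
    [100,[380,230,-15],0],
  ],
)

```text
t: 3.02
tool_pos: [0.5601, 0.2204, 0.3395]
tool_rot: [1.58, 2.715, -0.001]
contact_force: [-0.1, 0.0, 0.7]
opening: 0.0853
grip_force: 0.0
```

```bash
python3 - <<'E'
from h import *
import pickle
p,M,o=tool();c=eyes.camera_info("wrist");im=eyes.get_image("wrist")[:,:,::-1]
print(p.round(4),M.round(3).tolist())
pickle.dump((c,im,p,M),open("hous.pkl","wb"))
cv2.imwrite("pics/hous1.png",cv2.resize(im,(800,600),interpolation=cv2.INTER_CUBIC))
E
```

```text
[0.5601 0.2204 0.3395] [[-0.494, 0.869, -0.0], [0.869, 0.494, -0.001], [-0.0, -0.001, -1.0]]
```

View pics/hous1.png

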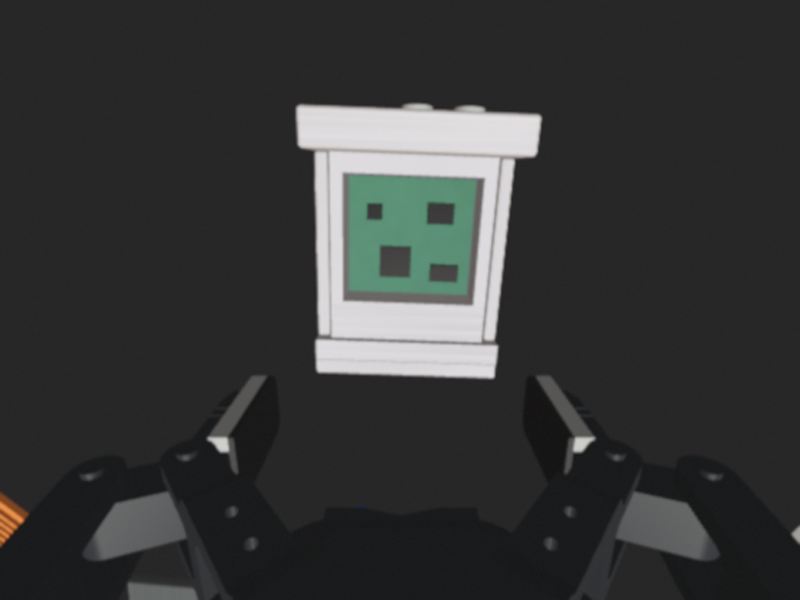

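The lip is at the bottom, with its free edge along y≈340. The end block is at the top, with its lower front edge along y≈152. I'll enlarge both.

```bash
python3 - <<'E'
from h import *
import pickle
c,im,p,M=pickle.load(open("hous.pkl","rb"))
a=np.vstack([im[65:135,200:390],im[195:270,200:390]])
a=cv2.resize(a,None,fx=4,fy=4,interpolation=cv2.INTER_CUBIC)
a=np.clip(255*(a/255.)**1.6,0,255).astype(np.uint8)
cv2.imwrite("pics/hous2.png",a)
E
```

```text
(no output)
```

View pics/hous2.png

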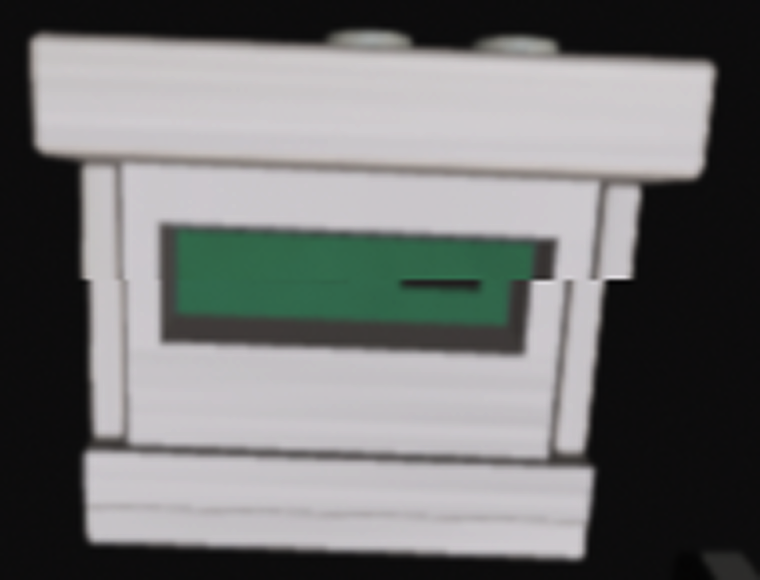

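```bash
python3 - <<'E'
from h import *
import pickle
c,im,p,M=pickle.load(open("hous.pkl","rb"))
P=[(0,61,15),(0,-61,15),(-29,61,15),(-29,-61,15),(120,61,50),(120,-61,50),(135,61,50),(135,-61,50)]
Q=np.array([(84,450),(594,466),(88,543),(584,557),(37,156),(703,180),(31,35),(716,64)],float)
U=(Q+.5)/4-.5;U[:,0]+=200;U[:4,1]+=195-70;U[4:,1]+=65
for fr in([0,1,3],[0,1,2,3]):
    x,r=fit([(c,P,U)],[.588,.168,.032,2.09,0],fr)
    A,t=pose(x);print(x.round(4),np.degrees(x[3]).round(2));print(r.reshape(-1,2).round(1).tolist())
    print("ledge opening pred crop", ((proj(c,np.array([(.023,.04,0),(.023,-.04,0)])@A.T+t)-[200,125]+.5)*4-.5).round(0).tolist())
E
```

```text
[0.5807 0.1929 0.032  2.05   0.    ] 117.46
[[0.1, -1.3], [0.4, -0.9], [-0.2, 2.9], [-0.2, 3.6], [-1.6, -4.3], [1.4, -3.7], [-0.9, 3.2], [1.0, 2.8]]
ledge opening pred crop [[180.0, 337.0], [507.0, 349.0]]
[0.5807 0.1929 0.0296 2.0496 0.    ] 117.43
[[0.6, -2.2], [-0.1, -1.8], [0.3, 1.8], [-0.7, 2.5], [-0.7, -4.1], [0.5, -3.5], [0.1, 3.7], [0.0, 3.3]]
ledge opening pred crop [[181.0, 334.0], [505.0, 346.0]]
```

```bash
python3 - <<'E'
from h import *
import pickle
c,im,p,M=pickle.load(open("hous.pkl","rb"))
Q=np.array([(84,450),(594,466),(88,543),(584,557),(37,156),(703,180),(31,35),(716,64),(162,341),(525,353)],float)
U=(Q+.5)/4-.5;U[:,0]+=200;U[:4,1]+=125;U[8:,1]+=125;U[4:8,1]+=65
for w in(8,10,12):
  P=[(0,61,15),(0,-61,15),(-14-w,61,15),(-14-w,-61,15),(120,61,50),(120,-61,50),(150-w,61,50),(150-w,-61,50),(23,44.5,0),(23,-44.5,0)]
  for fr in([0,1,3],[0,1,2,3]):
    x,r=fit([(c,P,U)],[.588,.168,.032,2.09,0],fr)
    print(w,x.round(4),np.degrees(x[3]).round(2),abs(r).sum().round(1));print(r.reshape(-1,2).round(1).tolist())
E
```

```text
8 [0.5821 0.1903 0.032  2.051  0.    ] 117.51 21.7
[[0.2, 1.6], [0.2, 1.9], [-0.2, -0.8], [0.3, -0.2], [-1.5, 0.1], [0.8, 0.5], [-1.2, -3.1], [1.7, -3.6], [-0.1, 1.8], [-0.2, 1.9]]
8 [0.5823 0.1902 0.0289 2.0506 0.    ] 117.49 17.7
[[0.9, 0.6], [-0.5, 0.8], [0.4, -2.0], [-0.3, -1.4], [-0.3, 0.6], [-0.4, 1.0], [0.1, -2.1], [0.4, -2.6], [0.5, 1.0], [-0.6, 1.1]]
10 [0.5818 0.1908 0.032  2.0504 0.    ] 117.48 15.8
[[0.2, 1.0], [0.2, 1.4], [-0.2, 0.5], [0.2, 1.1], [-1.5, -0.8], [0.9, -0.3], [-1.0, -0.9], [1.5, -1.3], [-0.1, 1.2], [-0.2, 1.3]]
10 [0.582  0.1907 0.0292 2.0506 0.    ] 117.49 7.1
[[0.9, 0.1], [-0.3, 0.4], [0.4, -0.6], [-0.4, -0.0], [-0.4, -0.3], [-0.2, 0.1], [0.0, 0.0], [0.3, -0.5], [0.4, 0.5], [-0.5, 0.6]]
12 [0.5813 0.1918 0.032  2.0499 0.    ] 117.45 14.8
[[0.1, -0.0], [0.3, 0.4], [-0.3, 1.3], [0.0, 2.0], [-1.5, -2.4], [1.2, -1.9], [-0.9, 0.5], [1.3, 0.1], [-0.1, 0.1], [-0.1, 0.3]]
12 [0.5815 0.1915 0.0297 2.0504 0.    ] 117.48 12.0
[[0.7, -0.6], [-0.2, -0.3], [0.3, 0.6], [-0.4, 1.2], [-0.7, -1.7], [0.2, -1.3], [-0.1, 1.5], [0.3, 1.0], [0.3, -0.2], [-0.4, -0.1]]
```

Request:
step_arm(
  commands=[
    [100,[-45,-26,0],0],
    [100,[-93,-53,0],1],
    [100,[-141,-80,0],2],
    [100,[-189,-107,0],3],
    [100,[-237,-135,0],4],
    [100,[-285,-162,0],5],
    [100,[-333,-189,5],6],
    [100,[-370,-211,10],7],
    [100,[-389,-221,20],7],
    [100,[-389,-221,30],7],
    [100,[-389,-221,40],7],
    [100,[-389,-221,40],7],
  ],
)

```text
t: 4.58
tool_pos: [0.5603, -0.2242, 0.298]
tool_rot: [-1.737, -2.614, -0.0]
contact_force: [-0.2, 0.7, 0.2]
opening: 0.0855
grip_force: 0.0
```

```bash
python3 - <<'E'
from h import *
import pickle
p,M,o=tool();c=eyes.camera_info("wrist");im=eyes.get_image("wrist")[:,:,::-1]
print(p.round(4),np.degrees(np.arctan2(M[1,0],M[0,0])), (M.T@(np.array([.5599,-.2272,.0843])-p)*1e3).round(1))
pickle.dump((c,im,p,M),open("rest2.pkl","wb"))
a=im[60:360,80:480];a=np.clip(255*(a/255.)**.6,0,255).astype(np.uint8)
A,t=pose([.5491,-.2012,.065,1.9648,.6109])
P=np.array([(-5,35,46),(-5,-35,46),(57,50,0),(57,-50,0),(-6,35,6),(-6,-35,6)])/1e3
a=cv2.resize(a,(800,600),interpolation=cv2.INTER_CUBIC)
for u in proj(c,P@A.T+t): cv2.drawMarker(a,tuple(int(i) for i in (u-[80,60]+.5)*2),(0,0,255),cv2.MARKER_CROSS,12,1)
cv2.imwrite("pics/rest3.png",a)
E
```

```text
[ 0.5603 -0.2242  0.298 ] 112.78876112763263 [ -3.1  -1.2 213.7]
```

View pics/rest3.png

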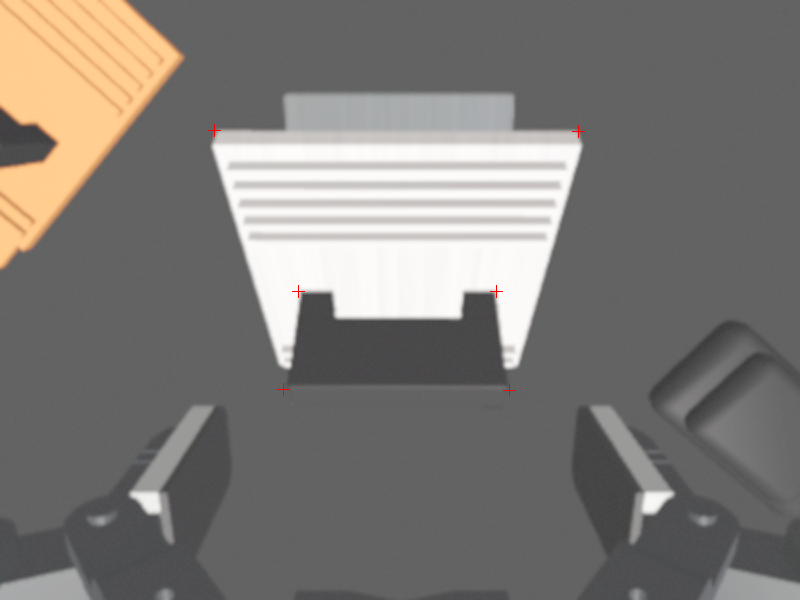

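Request:
step_arm(
  commands=[
    [100,[-3,-1,15],0],
    [100,[-3,-1,32],0],
    [100,[-3,-1,46],0],
    [100,[-3,-1,56],0],
    [100,[-3,-1,61],0],
    [100,[-3,-1,61],0],
    [60,[-3,-1,61],0],
    [60,[-3,-1,61],0],
    [60,[-3,-1,61],0],
    [60,[-3,-1,61],0],
  ],
  squeeze=60,
)

```text
t: 5.88
tool_pos: [0.5612, -0.229, 0.2399]
tool_rot: [1.74, 2.614, 0.0]
contact_force: [-0.7, 3.1, 5.4]
opening: 0.0689
grip_force: 68.9
```

Request:
step_arm(
  commands=[
    [40,[0,0,0],0],
    [40,[0,0,0],0],
    [40,[0,0,-5],0],
    [40,[0,0,-15],0],
    [40,[0,0,-30],0],
    [40,[0,0,-55],0],
    [40,[0,0,-80],0],
    [40,[0,0,-95],0],
    [40,[0,0,-100],0],
    [40,[0,0,-100],0],
  ],
  squeeze=80,
)

```text
t: 7.12
tool_pos: [0.5607, -0.2289, 0.3385]
tool_rot: [-1.741, -2.615, 0.0]
contact_force: [-0.6, 0.5, -2.8]
opening: 0.0683
grip_force: 90.3
```

```bash
python3 - <<'E'
from h import *
import pickle
p,M,o=tool();c=eyes.camera_info("wrist");im=eyes.get_image("wrist")[:,:,::-1]
print(p.round(4),np.degrees(np.arctan2(M[1,0],M[0,0])))
pickle.dump((c,im,p,M),open("held.pkl","wb"))
a=im[60:360,80:480];a=np.clip(255*(a/255.)**.6,0,255).astype(np.uint8)
cv2.imwrite("pics/held.png",cv2.resize(a,(800,600),interpolation=cv2.INTER_CUBIC))
E
```

```text
[ 0.5607 -0.2289  0.3385] 112.68600614946565
```

View pics/held.png

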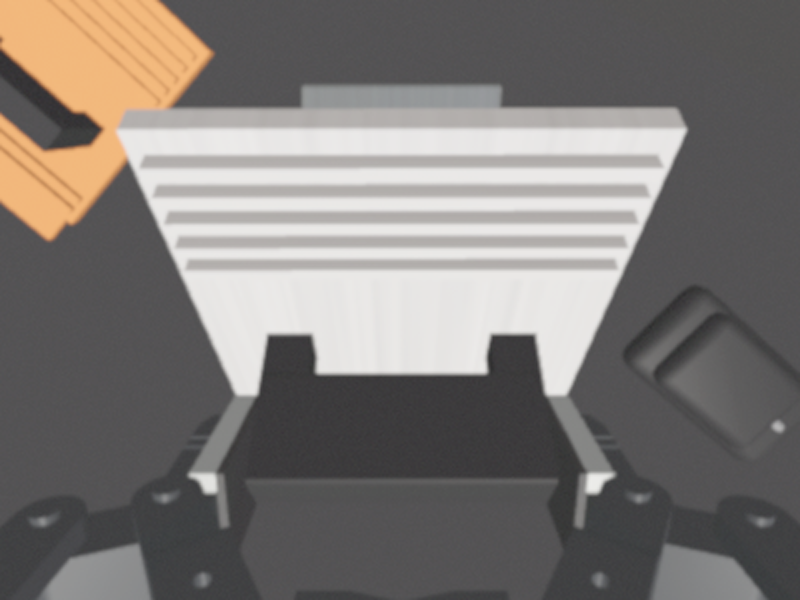

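The cover is held and centred, still tilted: back edge along y≈109, handle edge along y≈478. I'll fit its pose relative to the tool.

```bash
cat > held.py <<'E'
from h import *
import pickle
c,im,p,M=pickle.load(open("held.pkl","rb"))
P=[(57,50,0),(57,-50,0),(57,50,6),(57,-50,6),(-6,35,6),(-6,-35,6),(-6,23,6),(-6,-23,6),(-5,23,18),(-5,-23,18),(-5,35,46),(-5,-35,46)]
Q=np.array([(124,109),(680,108),(117,129),(687,129),(268,335),(537,335),(313,335),(490,335),(316,374),(488,374),(245,478),(562,478)])
U=(Q+.5)/2-.5+[80,60]
x,r=fit([(c,P,U)],[.55,-.2,.16,1.965,np.radians(35)],range(5))
print(x.round(4),np.degrees(x[3:]).round(2));print(r.reshape(-1,2).round(1).tolist())
A,t=pose(x);f=lambda v:(M.T@(A@np.array(v)+t-p)*1e3).round(1)
print("handle",f([-.012,0,.032]),"tongue",f([-.073,0,0]),"back",f([.057,0,0]),"com",f([0,0,.005]))
E
python3 held.py
```

```text
[ 0.5497 -0.2009  0.1615  1.967   0.606 ] [112.7   34.72]
[[1.4, 0.2], [-1.3, 0.4], [-0.0, 0.3], [0.1, -0.0], [-0.4, -0.5], [-0.0, -0.6], [0.2, -0.5], [0.3, -0.5], [-3.8, -1.0], [3.9, -1.1], [-2.2, 2.8], [0.9, 2.7]]
handle [  1.9   0.7 157.5] tongue [-30.    0.7 218.5] back [ 76.9   0.7 144.5] com [ 27.2   0.7 172.8]
```

Request:
step_arm(
  commands=[
    [40,[20,8,0],0],
    [40,[60,25,0],0],
    [40,[105,45,0],-1],
    [40,[150,64,0],-1],
    [40,[195,83,0],-2],
    [40,[240,102,0],-2],
    [40,[285,121,0],-3],
    [40,[330,141,0],-4],
    [40,[370,158,0],-4.8],
    [40,[400,171,0],-4.8],
    [40,[413,176,0],-4.8],
    [40,[416.7,177.7,0],-4.8],
  ],
  squeeze=80,
)

```text
t: 8.68
tool_pos: [0.5635, 0.2248, 0.338]
tool_rot: [-1.628, -2.686, 0.002]
contact_force: [0.5, 0.9, -2.0]
opening: 0.0681
grip_force: 90.4
```

Request:
step_arm(
  commands=[
    [40,[0,0,0],0],
    [40,[0,0,10],0],
    [40,[0,0,25],0],
    [40,[0,0,42],0],
    [40,[0,0,55],0],
    [40,[0,0,60],0],
    [40,[0,0,60],0],
    [40,[0,0,60],0],
  ],
  squeeze=80,
)

```text
t: 9.68
tool_pos: [0.5644, 0.2242, 0.2795]
tool_rot: [1.63, 2.685, 0.002]
contact_force: [-0.1, -0.3, -1.2]
opening: 0.0684
grip_force: 90.5
```

```bash
cat >> h.py <<'E'
G=np.array([.582,.1907,.0292]);ph=2.0504
def gf():
    p,M,o=tool();d=p-G;e=np.array([np.cos(ph),np.sin(ph)]);f=np.array([e[1],-e[0]])
    print("t",round(o["t"],2),"gx,ty,z mm",(1e3*np.array([d[:2]@e,d[:2]@f,d[2]])).round(1),"yaw err",np.degrees(np.arctan2(M[1,0],M[0,0])-ph).round(2),"F tool",(M.T@np.array(o["contact_force"])).round(1),"Tq",(M.T@np.array(o["wrist_torque"])).round(2),"grip",o["grip_force"])
E
python3 - <<'E'
from h import *
import pickle
gf()
p,M,o=tool();c=eyes.camera_info("wrist");im=eyes.get_image("wrist")[:,:,::-1]
pickle.dump((c,im,p,M),open("held2.pkl","wb"))
s=eyes.get_image("side")[:,:,::-1][240:370,130:280]
a=np.zeros((600,800,3),np.uint8);a[:300,:400]=im[60:360,80:480];a[300:,:]=0
b=cv2.resize(s,None,fx=2.6,fy=2.6,interpolation=cv2.INTER_CUBIC);a[:b.shape[0],400:400+b.shape[1]]=b
cv2.imwrite("pics/hov.png",a[:345])
E
```

```text
t 9.68 gx,ty,z mm [ 3.790e+01 -2.000e-01  2.503e+02] yaw err 0.01 F tool [-0.2 -0.2  1.2] Tq [ 0.03 -0.04  0.02] grip 90.45833587646484
```

View pics/hov.png

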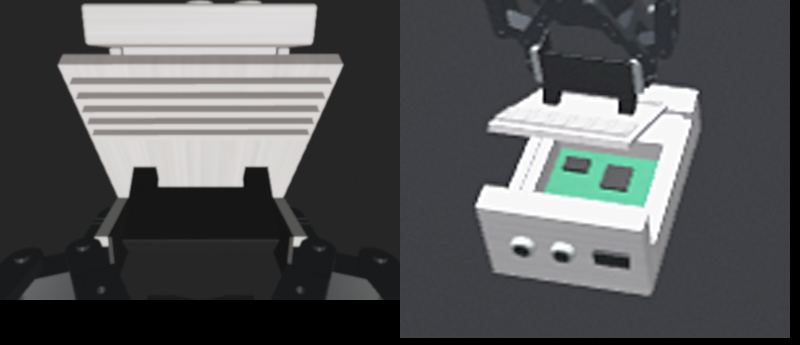

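In the wrist view the cover is straight and about 1 mm off the block's centre. The side view shows its tongue end above the ledge, near the lip. Next I descend to contact.

Request:
step_arm(
  commands=[
    [40,[0,-0.7,10],0],
    [40,[0,-0.7,20],0],
    [40,[0,-0.7,26],0],
    [40,[0,-0.7,29],0],
    [40,[0,-0.7,30],0],
    [40,[0,-0.7,31],0],
    [40,[0,-0.7,31],0],
    [40,[0,-0.7,31],0],
  ],
)

```text
t: 10.78
tool_pos: [0.5634, 0.224, 0.2496]
tool_rot: [-1.63, -2.685, 0.002]
contact_force: [-6.4, 0.1, 7.7]
opening: 0.0684
grip_force: 91.8
```

```bash
python3 -c "from h import *;gf()"
```

```text
t 10.78 gx,ty,z mm [ 38.1  -1.1 220.4] yaw err 0.01 F tool [ 3.  -5.7 -7.7] Tq [1.28 0.22 0.15] grip 91.8037211894989
```

Request:
step_arm(
  commands=[
    [40,[0,0,-2],0],
    [40,[0,0,-3],0],
    [40,[0,0,-3],0],
    [40,[0,0,-3],0],
  ],
)

```text
t: 11.28
tool_pos: [0.5634, 0.2237, 0.2503]
tool_rot: [-1.63, -2.685, 0.0]
contact_force: [-0.3, 0.3, -2.2]
opening: 0.068
grip_force: 90.6
```

```bash
python3 -c "from h import *;gf()"
```

```text
t 11.28 gx,ty,z mm [ 37.9  -1.3 221.1] yaw err 0.01 F tool [ 0.4 -0.2  2.2] Tq [-0.05 -0.08  0.04] grip 90.62882781028748
```

Request:
step_arm(
  commands=[
    [40,[-3,0,0],0],
    [40,[-6,0,0],0],
    [40,[-8,0,0],0],
    [40,[-10,0,0],0],
    [40,[-11.5,0,0],0],
    [40,[-11.5,0,0],0],
    [40,[-11.5,0,0],0],
  ],
)

```text
t: 12.15
tool_pos: [0.5687, 0.2136, 0.2507]
tool_rot: [-1.63, -2.686, 0.0]
contact_force: [0.9, 0.9, -2.3]
opening: 0.0682
grip_force: 90.6
```

```bash
python3 -c "from h import *;gf()"
```

```text
t 12.15 gx,ty,z mm [ 26.4  -1.2 221.5] yaw err 0.01 F tool [0.4 1.2 2.3] Tq [ 0.01  0.   -0.03] grip 90.62884211540222
```

Request:
step_arm(
  commands=[
    [40,[0,0,1],0],
    [40,[0.5,0,2],0],
    [40,[1.5,0,3],0],
    [40,[2.5,0,3.7],0],
    [40,[3.2,0,4.4],0],
    [40,[4,0,5],0],
    [40,[4,0,5],0],
  ],
  squeeze=40,
)

```text
t: 13.02
tool_pos: [0.5678, 0.2161, 0.2488]
tool_rot: [1.628, 2.682, -0.005]
contact_force: [-5.2, -6.5, 13.0]
opening: 0.0686
grip_force: 92.3
```

```bash
python3 - <<'E'
from h import *
import pickle
gf()
p,M,o=tool();c=eyes.camera_info("wrist");im=eyes.get_image("wrist")[:,:,::-1]
pickle.dump((c,im,p,M),open("held3.pkl","wb"))
old=pickle.load(open("held2.pkl","rb"))[1]
# bright plate top edge column profile near centre for tilt
for n,i in(("old",old),("new",im)): print(n,i[70:170:2,270,1].tolist())
E
```

```text
t 13.03 gx,ty,z mm [ 29.1  -0.8 219.6] yaw err 0.02 F tool [ -3.4  -7.6 -13. ] Tq [ 1.55 -1.36  0.2 ] grip 92.32717037200928
old [219, 216, 217, 218, 217, 216, 217, 218, 219, 219, 219, 220, 218, 216, 215, 216, 211, 178, 165, 209, 216, 216, 186, 136, 134, 134, 134, 184, 214, 215, 215, 215, 215, 208, 142, 132, 135, 186, 215, 216, 213, 169, 132, 134, 165, 214, 217, 209, 143, 132]
new [215, 215, 212, 198, 162, 153, 152, 154, 155, 198, 216, 216, 216, 215, 216, 216, 216, 215, 216, 213, 169, 111, 124, 129, 129, 129, 145, 205, 214, 214, 214, 215, 214, 176, 126, 129, 162, 213, 216, 215, 199, 135, 127, 135, 198, 216, 215, 183, 128, 128]
```

Request:
step_arm(
  commands=[
    [76,[0,0,0],0],
    [76,[0,0,0],0],
  ],
  squeeze=30,
)

```text
t: 13.32
tool_pos: [0.5678, 0.2161, 0.2488]
tool_rot: [1.628, 2.682, -0.004]
contact_force: [-5.8, -6.7, 12.9]
opening: 0.0684
grip_force: 92.3
```

```bash
python3 -c "from h import *;gf()"
```

```text
t 13.32 gx,ty,z mm [ 29.1  -0.8 219.6] yaw err 0.02 F tool [ -3.3  -8.3 -12.9] Tq [ 1.61 -1.27  0.17] grip 92.32692003250122
```

Request:
step_arm(
  commands=[
    [80.5,[0,0,0],0],
    [80.5,[0,0,0],0],
  ],
  squeeze=40,
)

```text
t: 13.58
tool_pos: [0.5678, 0.2165, 0.2485]
tool_rot: [1.628, 2.683, -0.001]
contact_force: [-3.6, -2.9, 10.4]
opening: 0.069
grip_force: 58.2
```

Request:
step_arm(
  commands=[
    [80.8,[0,0,0],0],
    [80.8,[0,0,0],0],
  ],
  squeeze=40,
)

```text
t: 13.82
tool_pos: [0.5677, 0.2168, 0.2483]
tool_rot: [1.628, 2.683, -0.0]
contact_force: [-3.2, -3.5, 9.3]
opening: 0.0692
grip_force: 46.5
```

```bash
python3 -c "from h import *;gf()"
```

```text
t 13.82 gx,ty,z mm [ 29.7  -0.6 219.1] yaw err 0.02 F tool [-1.6 -4.4 -9.3] Tq [ 0.95 -0.69  0.12] grip 46.45243763923645
```

Request:
step_arm(
  commands=[
    [81.1,[0,0,0],0],
    [81.1,[0.7,0,0.8],0],
    [81.1,[1.4,0,1.6],0],
    [81.1,[2,0,2.4],0],
    [81.1,[2.6,0,3.2],0],
    [81.1,[3.2,0,4],0],
    [81.1,[3.2,0,4],0],
  ],
  squeeze=40,
)

```text
t: 14.7
tool_pos: [0.566, 0.2208, 0.2451]
tool_rot: [1.629, 2.685, 0.003]
contact_force: [-7.4, 1.1, 12.8]
opening: 0.0694
grip_force: 35.5
```

```bash
python3 - <<'E'
from h import *
import pickle
gf()
p,M,o=tool();c=eyes.camera_info("wrist");im=eyes.get_image("wrist")[:,:,::-1]
pickle.dump((c,im,p,M),open("held4.pkl","wb"))
a=np.hstack([pickle.load(open("held2.pkl","rb"))[1][60:360,80:480],im[60:360,80:480]]);a=np.clip(255*(a/255.)**.6,0,255).astype(np.uint8)
cv2.imwrite("pics/piv.png",a)
E
```

```text
t 14.7 gx,ty,z mm [ 34.1  -0.3 215.9] yaw err 0.03 F tool [  4.4  -6.  -12.8] Tq [0.99 0.27 0.1 ] grip 35.53992569446564
```

View pics/piv.png

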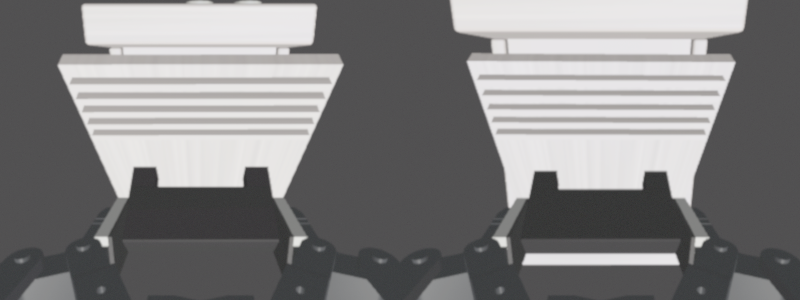

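The right panel shows the cover turning in the grip as intended. Its back edge is now at y≈54–62, and the lip is visible below the handle with its rear edge at y≈265. I'll fit the pose numerically.

```bash
cat > fitc.py <<'E'
from h import *
def fitcover(c,p,M,Q,x0):
    P=[(57,50,0),(57,-50,0),(57,50,6),(57,-50,6),(-6,35,6),(-6,-35,6),(-6,23,6),(-6,-23,6)]
    x,r=fit([(c,P,np.array(Q)+[80,60])],x0,range(5))
    A,t=pose(x);Ag,_=pose([0,0,0,ph,0])
    g=lambda v:((Ag.T@(A@np.array(v)+t-G))*1e3).round(1)
    print("tilt",np.degrees(x[4]).round(2),"yawerr",np.degrees(x[3]-ph).round(2),"tongue g",g([-.073,0,0]),"back g",g([.057,0,0]),"handle g",g([-.012,0,.032]),"res",abs(r).max().round(1))
    return x
E
python3 - <<'E'
from fitc import *
import pickle
c,im,p,M=pickle.load(open("held4.pkl","rb"))
fitcover(c,p,M,[(70,54),(333,54),(67,62),(335,62),(135,172),(268,172),(157,172),(244,172)],[.556,.24,.1,ph,.5])
c2,_,p2,M2=pickle.load(open("held2.pkl","rb"))
fitcover(c2,p2,M2,[(62,54),(340,54),(58.5,64.5),(343,64.5),(134,168),(269,168),(156.5,168),(245,168)],[.556,.24,.1,ph,.6])
Ag,_=pose([0,0,0,ph,0])
print("lip rear row pred",(proj(c,np.array([[-.024,0,.015]])@Ag.T+G)-[80,60]).round(1),"block edge pred",(proj(c,np.array([[.12,.061,.05],[.12,-.061,.05]])@Ag.T+G)-[80,60]).round(1))
E
```

```text
tilt 28.3 yawerr -0.01 tongue g [-3.4 -0.8  3.1] back g [111.1  -0.8  64.8] handle g [35.2 -0.8 60.2] res 1.8
tilt 34.13 yawerr 0.0 tongue g [ 7.  -0.8 33.2] back g [114.6  -0.8 106.2] handle g [39.6 -0.8 93.9] res 1.2
lip rear row pred [[199.6 263.4]] block edge pred [[ 55.1  32.5]
 [343.2  32.4]]
```

Request:
step_arm(
  commands=[
    [81.1,[0.3,0,0.8],0],
    [81.1,[0.6,0,1.6],0],
    [81.1,[0.9,0,2.4],0],
    [81.1,[1.3,0,3.2],0],
    [81.1,[1.8,0,4],0],
    [81.1,[2.3,0,4.8],0],
    [81.1,[2.8,0,5.6],0],
    [81.1,[2.8,0,5.6],0],
  ],
  squeeze=40,
)

```text
t: 15.75
tool_pos: [0.5647, 0.2244, 0.2409]
tool_rot: [-1.629, -2.685, -0.007]
contact_force: [-10.5, 4.5, 18.9]
opening: 0.0697
grip_force: 36.9
```

```bash
python3 -c "from h import *;gf()"
```

```text
t 15.75 gx,ty,z mm [3.790e+01 2.000e-01 2.117e+02] yaw err 0.03 F tool [  8.9  -7.2 -18.9] Tq [1.19 1.17 0.14] grip 36.899197697639465
```

Request:
step_arm(
  commands=[
    [81.4,[0,0,0],0],
    [81.4,[0.1,0,0.8],0],
    [81.4,[0.2,0,1.6],0],
    [81.4,[0.4,0,2.4],0],
    [81.4,[0.6,0,3.2],0],
    [81.4,[0.8,0,4],0],
    [81.4,[0.8,0,4],0],
  ],
  squeeze=40,
)

```text
t: 16.62
tool_pos: [0.5646, 0.2255, 0.2365]
tool_rot: [-1.63, -2.685, -0.012]
contact_force: [-6.6, 8.2, 13.1]
opening: 0.0693
grip_force: 25.1
```

```bash
python3 - <<'E'
from h import *
import pickle
gf()
p,M,o=tool();c=eyes.camera_info("wrist");im=eyes.get_image("wrist")[:,:,::-1]
pickle.dump((c,im,p,M),open("held5.pkl","wb"))
print(im[60:250:1,280,1].tolist())
E
```

```text
t 16.62 gx,ty,z mm [ 38.9   0.7 207.3] yaw err 0.02 F tool [ 10.4  -2.  -13.1] Tq [0.47 1.36 0.1 ] grip 25.09476900100708
[216, 215, 215, 216, 216, 217, 217, 217, 217, 216, 216, 215, 215, 216, 216, 216, 216, 217, 217, 218, 218, 218, 218, 218, 218, 218, 218, 218, 219, 218, 217, 216, 215, 214, 214, 214, 215, 216, 216, 215, 213, 212, 209, 199, 179, 160, 154, 156, 174, 200, 212, 208, 181, 141, 119, 118, 138, 180, 206, 214, 216, 216, 216, 216, 216, 215, 216, 216, 215, 209, 180, 139, 118, 145, 192, 211, 215, 215, 215, 215, 215, 215, 215, 215, 215, 207, 173, 129, 116, 145, 192, 212, 215, 215, 215, 215, 215, 215, 215, 212, 197, 161, 124, 117, 145, 192, 212, 215, 215, 215, 215, 215, 214, 210, 188, 149, 120, 116, 145, 192, 212, 215, 215, 215, 215, 215, 210, 188, 149, 120, 116, 145, 192, 212, 215, 215, 215, 215, 214, 214, 214, 214, 214, 213, 213, 214, 213, 214, 213, 213, 213, 214, 213, 213, 214, 213, 213, 213, 213, 213, 213, 213, 213, 213, 213, 213, 213, 212, 212, 212, 212, 212, 212, 212, 212, 212, 212, 212, 212, 212, 212, 212, 212, 212, 211, 211, 211, 211, 207, 185]
```

```bash
cat > pr.py <<'E'
from h import *
import pickle,sys
def rows(f,ths):
    c,im,p,M=pickle.load(open(f,"rb"))
    h=p+M@np.array([.0019,.0007,.1575])
    for th in ths:
        A,_=pose([0,0,0,ph,np.radians(th)]);t=h-A@[-.012,0,.032]
        Ag,_=pose([0,0,0,ph,0]);P=np.array([(57,0,0),(57,0,6),(-5,0,18)])/1e3
        print(f,th,"rows under,top,handle",proj(c,P@A.T+t)[:,1].round(1),"tongue g",(Ag.T@(A@[-.073,0,0]+t-G)*1e3).round(1),"back",(Ag.T@(A@[.057,0,0]+t-G)*1e3).round(1))
    Ag,_=pose([0,0,0,ph,0]);print("block face bottom/top row",proj(c,np.array([[.12,0,0],[.12,0,.05]])@Ag.T+G)[:,1].round(1))
E
python3 -c "
from pr import *
rows('held4.pkl',[26,28,30]);rows('held5.pkl',[15,17,19,21])"
```

```text
held4.pkl 26 rows under,top,handle [111.6 118.5 246.3] tongue g [-4.7 -0.7  2.9] back [112.1  -0.7  59.9]
held4.pkl 28 rows under,top,handle [111.7 119.3 246.1] tongue g [-2.8 -0.7  1.5] back [112.   -0.7  62.5]
held4.pkl 30 rows under,top,handle [112.1 120.4 245.9] tongue g [-0.8 -0.7  0.2] back [111.8  -0.7  65.2]
block face bottom/top row [99.5 92.5]
held5.pkl 15 rows under,top,handle [115.  118.6 248.3] tongue g [-9.2 -2.3  3.1] back [116.4  -2.3  36.8]
held5.pkl 17 rows under,top,handle [114.  118.1 247.9] tongue g [-7.5 -2.3  1.4] back [116.8  -2.3  39.4]
held5.pkl 19 rows under,top,handle [113.1 117.8 247.5] tongue g [-5.8 -2.3 -0.3] back [117.1  -2.3  42. ]
held5.pkl 21 rows under,top,handle [112.4 117.7 247.1] tongue g [-4.  -2.3 -1.9] back [117.4  -2.3  44.7]
block face bottom/top row [109.2 105.2]
```

Request:
step_arm(
  commands=[
    [81.4,[-0.5,-0.7,0.3],0],
    [81.4,[-0.5,-1.4,1],0],
    [81.4,[0,-1.6,2],0],
    [81.4,[0.4,-1.6,3],0],
    [81.4,[0.8,-1.6,4],0],
    [81.4,[1.2,-1.6,5],0],
    [81.4,[1.5,-1.6,6],0],
    [81.4,[1.5,-1.6,6],0],
  ],
  squeeze=40,
)

```text
t: 17.68
tool_pos: [0.5629, 0.2253, 0.2292]
tool_rot: [1.628, 2.684, 0.01]
contact_force: [-0.6, 5.7, 6.7]
opening: 0.0698
grip_force: 25.0
```

```bash
python3 - <<'E'
from h import *
import pickle
gf()
p,M,o=tool();c=eyes.camera_info("wrist");im=eyes.get_image("wrist")[:,:,::-1]
pickle.dump((c,im,p,M),open("held6.pkl","wb"))
print(im[95:135,280,1].tolist(),im[235:260,280,1].tolist())
from pr import *
rows('held6.pkl',[7,9,11,13])
E
```

```text
t 17.68 gx,ty,z mm [ 39.5  -1.  200. ] yaw err 0.03 F tool [ 5.4  2.1 -6.7] Tq [-0.19  0.56  0.  ] grip 25.01861440020093
[215, 215, 215, 215, 214, 212, 210, 206, 192, 168, 154, 153, 163, 189, 208, 214, 215, 215, 215, 210, 188, 148, 130, 165, 200, 213, 215, 215, 215, 215, 215, 215, 215, 215, 214, 208, 178, 144, 166, 200] [212, 211, 212, 212, 211, 212, 212, 212, 211, 211, 211, 212, 211, 211, 211, 203, 163, 91, 33, 18, 19, 17, 18, 18, 16]
held6.pkl 7 rows under,top,handle [120.7 122.5 250.3] tongue g [-15.   -0.8   3.3] back [114.   -0.8  19.2]
held6.pkl 9 rows under,top,handle [119.1 121.3 249.8] tongue g [-13.6  -0.8   1.4] back [114.8  -0.8  21.7]
held6.pkl 11 rows under,top,handle [117.6 120.2 249.2] tongue g [-12.2  -0.8  -0.5] back [115.4  -0.8  24.3]
held6.pkl 13 rows under,top,handle [116.2 119.3 248.8] tongue g [-10.6  -0.8  -2.4] back [116.   -0.8  26.8]
block face bottom/top row [108.8 104.8]
```

Request:
step_arm(
  commands=[
    [81.4,[0.7,0,1],0],
    [81.4,[1.4,0,2],0],
    [81.4,[2.1,0,3],0],
    [81.4,[2.8,0,4],0],
    [81.4,[3.5,0,5],0],
    [81.4,[3.5,0,5],0],
  ],
  squeeze=40,
)

```text
t: 18.48
tool_pos: [0.561, 0.2279, 0.2233]
tool_rot: [1.628, 2.684, 0.008]
contact_force: [-0.2, 5.1, 5.0]
opening: 0.0699
grip_force: 25.1
```

```bash
python3 - <<'E'
from h import *
import pickle
gf()
p,M,o=tool();c=eyes.camera_info("wrist");im=eyes.get_image("wrist")[:,:,::-1]
pickle.dump((c,im,p,M),open("held7.pkl","wb"))
print(im[95:135,280,1].tolist(),im[240:260,280,1].tolist())
from pr import *
rows('held7.pkl',[3,5,7,9])
E
```

```text
t 18.48 gx,ty,z mm [ 42.7  -1.4 194.1] yaw err 0.04 F tool [ 4.6  2.2 -5. ] Tq [-0.2   0.28 -0.05] grip 25.067113942006927
[218, 217, 216, 215, 214, 214, 213, 213, 214, 214, 214, 214, 213, 212, 211, 208, 196, 175, 171, 197, 212, 215, 215, 215, 208, 179, 157, 191, 210, 214, 214, 214, 214, 214, 214, 214, 214, 214, 207, 182] [211, 211, 211, 211, 211, 211, 211, 211, 211, 211, 211, 211, 202, 163, 91, 32, 17, 18, 18, 18]
held7.pkl 3 rows under,top,handle [124.3 125.3 251.4] tongue g [-14.6  -0.1   1.5] back [ 1.152e+02 -1.000e-01  8.300e+00]
held7.pkl 5 rows under,top,handle [122.4 123.8 250.8] tongue g [-13.3  -0.1  -0.5] back [ 1.162e+02 -1.000e-01  1.080e+01]
held7.pkl 7 rows under,top,handle [120.6 122.4 250.3] tongue g [-12.   -0.1  -2.6] back [ 1.17e+02 -1.00e-01  1.33e+01]
held7.pkl 9 rows under,top,handle [119.  121.2 249.7] tongue g [-10.6  -0.1  -4.5] back [ 1.178e+02 -1.000e-01  1.580e+01]
block face bottom/top row [114.5 113.1]
```

Request:
step_arm(
  commands=[
    [81.4,[0.6,0,1],0],
    [81.4,[1.2,0,2],0],
    [81.4,[1.7,0,3],0],
    [81.4,[2.2,0,4],0],
    [81.4,[2.7,0,5],0],
    [81.4,[3,0,6],0],
    [81.4,[3,0,6],0],
  ],
  squeeze=40,
)

```text
t: 19.4
tool_pos: [0.5592, 0.2296, 0.217]
tool_rot: [1.63, 2.685, 0.001]
contact_force: [-4.4, 1.9, 12.5]
opening: 0.0696
grip_force: 26.0
```

```bash
cat > st.py <<'E'
from pr import *
import sys
gf()
p,M,o=tool();c=eyes.camera_info("wrist");im=eyes.get_image("wrist")[:,:,::-1]
pickle.dump((c,im,p,M),open(sys.argv[1],"wb"))
print(im[95:140,280,1].tolist(),im[240:265,280,1].tolist())
rows(sys.argv[1],[0,2,4,6])
E
python3 st.py held8.pkl
```

```text
t 19.4 gx,ty,z mm [ 45.   -2.3 187.8] yaw err 0.01 F tool [  3.8  -3.  -12.5] Tq [ 0.26  0.34 -0.06] grip 26.020102500915527
[217, 217, 218, 218, 218, 218, 218, 217, 216, 215, 214, 213, 213, 213, 214, 214, 214, 214, 213, 212, 211, 208, 202, 193, 203, 213, 215, 215, 215, 215, 210, 197, 202, 211, 213, 213, 213, 213, 213, 213, 213, 213, 208, 192, 191] [211, 211, 211, 211, 211, 211, 211, 211, 211, 211, 211, 211, 211, 211, 202, 162, 91, 31, 16, 20, 17, 15, 17, 16, 15]
held8.pkl 0 rows under,top,handle [127.3 127.6 252.3] tongue g [-14.2   1.4  -1.7] back [115.8   1.4  -1.7]
held8.pkl 2 rows under,top,handle [125.2 126.  251.7] tongue g [-13.    1.4  -3.8] back [116.9   1.4   0.8]
held8.pkl 4 rows under,top,handle [123.3 124.4 251.1] tongue g [-11.8   1.4  -5.9] back [117.9   1.4   3.2]
held8.pkl 6 rows under,top,handle [121.4 123.  250.5] tongue g [-10.5   1.4  -7.9] back [118.8   1.4   5.7]
block face bottom/top row [118.8 119.4]
```

Request:
step_arm(
  commands=[
    [81.4,[0.3,0.5,1],0],
    [81.4,[0.5,1,2],0],
    [81.4,[0.7,1,3],0],
    [81.4,[0.7,1,4],0],
    [81.4,[0.7,1,4],0],
    [81.4,[0.7,1,4],0],
  ],
  squeeze=40,
)

```text
t: 20.2
tool_pos: [0.5599, 0.2301, 0.2167]
tool_rot: [-1.63, -2.685, 0.006]
contact_force: [-16.5, -6.3, 35.2]
opening: 0.0697
grip_force: 27.8
```

```bash
python3 st.py held9.pkl
```

```text
t 20.2 gx,ty,z mm [ 45.1  -1.5 187.5] yaw err 0.01 F tool [  2.  -17.6 -35.1] Tq [2.83 0.42 0.  ] grip 27.83126549996041
[217, 217, 217, 218, 218, 218, 218, 217, 216, 215, 214, 213, 213, 213, 214, 214, 214, 214, 214, 212, 211, 209, 203, 194, 204, 213, 214, 215, 215, 215, 209, 197, 202, 211, 213, 213, 213, 213, 213, 213, 214, 213, 210, 201, 197] [211, 212, 212, 212, 212, 211, 211, 211, 211, 212, 211, 211, 211, 211, 204, 172, 110, 46, 19, 16, 13, 17, 15, 16, 15]
held9.pkl 0 rows under,top,handle [127.2 127.6 252.4] tongue g [-14.2   1.4  -2. ] back [115.8   1.4  -2. ]
held9.pkl 2 rows under,top,handle [125.2 126.  251.7] tongue g [-13.    1.4  -4.1] back [116.9   1.4   0.5]
held9.pkl 4 rows under,top,handle [123.2 124.4 251.1] tongue g [-11.8   1.4  -6.2] back [117.9   1.4   2.9]
held9.pkl 6 rows under,top,handle [121.4 123.  250.5] tongue g [-10.5   1.4  -8.2] back [118.8   1.4   5.4]
block face bottom/top row [118.8 119.5]
```

```bash
python3 - <<'E'
from h import *
import pickle
c,im,p,M=pickle.load(open("held9.pkl","rb"))
Ag,_=pose([0,0,0,ph,0])
P=np.array([(57,0,6),(-5,0,18),(-6,35,6),(57,50,6),(57,-50,6)])/1e3
for tx in(-14,-12):
  for th in(0,2,4,6):
    A,_=pose([0,0,0,ph,np.radians(th)]);t=Ag@[tx/1e3,0,0]+G-A@[-.073,0,0]
    print(tx,th,proj(c,P@A.T+t).round(1).tolist())
r=im[132,:,:].astype(int);
for row in(130,133): print(row,[ (i,int(im[row,i,1])) for i in list(range(136,156))+list(range(404,424))])
E
```

```text
-14 0 [[283.8, 127.4], [283.6, 253.7], [220.2, 245.7], [181.6, 127.4], [386.4, 127.3]]
-14 2 [[283.9, 128.3], [283.6, 257.0], [219.3, 247.9], [178.6, 128.4], [389.5, 128.3]]
-14 4 [[283.9, 129.7], [283.7, 260.5], [218.5, 250.3], [175.4, 129.7], [392.9, 129.6]]
-14 6 [[284.0, 131.5], [283.7, 264.2], [217.7, 252.9], [172.1, 131.6], [396.3, 131.5]]
-12 0 [[283.8, 123.1], [283.6, 250.2], [219.9, 242.4], [181.2, 123.2], [386.8, 123.1]]
-12 2 [[283.9, 123.9], [283.7, 253.4], [219.1, 244.5], [178.1, 124.0], [390.0, 123.9]]
-12 4 [[284.0, 125.2], [283.7, 256.8], [218.3, 246.9], [174.9, 125.2], [393.4, 125.1]]
-12 6 [[284.0, 126.9], [283.7, 260.5], [217.4, 249.4], [171.6, 126.9], [396.9, 126.8]]
130 [(136, 37), (137, 37), (138, 37), (139, 37), (140, 38), (141, 38), (142, 37), (143, 38), (144, 37), (145, 38), (146, 37), (147, 37), (148, 38), (149, 38), (150, 37), (151, 37), (152, 38), (153, 37), (154, 36), (155, 37), (404, 212), (405, 212), (406, 211), (407, 206), (408, 182), (409, 119), (410, 53), (411, 38), (412, 36), (413, 38), (414, 37), (415, 37), (416, 37), (417, 37), (418, 37), (419, 38), (420, 37), (421, 37), (422, 38), (423, 38)]
133 [(136, 37), (137, 38), (138, 39), (139, 38), (140, 37), (141, 37), (142, 38), (143, 36), (144, 37), (145, 36), (146, 37), (147, 37), (148, 38), (149, 38), (150, 36), (151, 38), (152, 37), (153, 37), (154, 37), (155, 37), (404, 212), (405, 212), (406, 209), (407, 196), (408, 160), (409, 91), (410, 42), (411, 36), (412, 37), (413, 38), (414, 37), (415, 36), (416, 37), (417, 37), (418, 38), (419, 38), (420, 37), (421, 37), (422, 37), (423, 38)]
```

```bash
python3 - <<'E'
import pickle
c,im,p,M=pickle.load(open("held9.pkl","rb"))
for r in(122,128,130,135): print(r,im[r,158:190,1].tolist(),im[r,376:412,1].tolist())
E
```

```text
122 [158, 192, 205, 207, 207, 208, 208, 209, 209, 209, 209, 209, 208, 201, 189, 166, 130, 112, 124, 167, 206, 215, 215, 215, 215, 215, 215, 215, 215, 215, 215, 215] [216, 216, 216, 216, 216, 216, 217, 217, 217, 217, 216, 216, 214, 200, 151, 104, 95, 114, 150, 177, 193, 202, 206, 207, 208, 208, 208, 209, 209, 209, 210, 209, 203, 180, 117, 53]
128 [128, 181, 202, 208, 210, 210, 211, 211, 211, 211, 212, 212, 212, 208, 201, 186, 156, 126, 148, 188, 204, 208, 208, 206, 206, 207, 207, 207, 207, 206, 206, 205] [210, 210, 209, 210, 210, 211, 212, 213, 216, 216, 216, 215, 206, 172, 119, 95, 107, 141, 173, 190, 202, 208, 209, 210, 211, 211, 211, 212, 212, 212, 212, 208, 187, 130, 64, 39]
130 [110, 168, 197, 208, 210, 210, 211, 211, 211, 212, 212, 212, 212, 210, 202, 189, 162, 130, 145, 186, 209, 214, 214, 214, 214, 214, 215, 215, 215, 214, 213, 213] [212, 212, 211, 212, 213, 213, 213, 214, 216, 217, 216, 215, 201, 158, 108, 95, 112, 148, 177, 193, 204, 208, 210, 210, 211, 211, 211, 211, 212, 212, 211, 206, 182, 119, 53, 38]
135 [71, 134, 185, 204, 209, 210, 210, 211, 211, 211, 212, 212, 212, 211, 207, 198, 181, 148, 129, 166, 204, 214, 215, 214, 214, 214, 214, 215, 215, 215, 214, 213] [212, 211, 211, 212, 213, 213, 213, 215, 216, 217, 216, 211, 188, 132, 95, 103, 133, 166, 187, 200, 208, 210, 210, 210, 211, 211, 211, 212, 212, 212, 209, 191, 144, 76, 39, 38]
```

```bash
cat > wid.py <<'E'
import pickle,sys,numpy as np
c,im,p,M=pickle.load(open(sys.argv[1],"rb"));g=im[:,:,1].astype(float)
def cross(row,lo,hi,step):  # walk outside->in; half-level crossings
    xs=np.arange(lo,hi,step);v=g[row-1:row+2,xs].mean(0)
    out=next(i for i in range(len(v)) if v[i]>125); o=xs[out]-step*(v[out]-125)/(v[out]-v[out-1])
    k=out+5+int(np.argmin(v[out+5:out+28]));j=k
    th=(v[k]+210)/2
    while v[j]<th:j+=1
    return o,xs[j]-step*(v[j]-th)/(v[j]-v[j-1]),xs[k]
for r in(128,130,135,140,150,160,170,180,190,200,210,220,230):
    try:
        L=cross(r,150,230,1);Rr=cross(r,425,330,-1)
        s=(Rr[0]-L[0])/122;w=(Rr[1]-L[1]);d=295.4/s
        print(r,"gapmm",round((L[1]-L[0])/s,1),round((Rr[0]-Rr[1])/s,1),"plate mm@rim",round(w/s,1),"height",round(d*(1-100*s/w),1))
    except StopIteration: print(r,"-")
E
python3 wid.py held9.pkl
```

```text
128 gapmm 9.0 9.6 plate mm@rim 103.4 height 4.7
130 gapmm 8.9 9.6 plate mm@rim 103.5 height 4.8
135 gapmm 8.9 9.6 plate mm@rim 103.5 height 4.9
140 gapmm 8.9 9.7 plate mm@rim 103.4 height 4.8
150 gapmm 9.0 9.6 plate mm@rim 103.4 height 4.8
160 gapmm 9.0 9.6 plate mm@rim 103.3 height 4.8
170 gapmm 9.1 9.6 plate mm@rim 103.3 height 4.8
180 gapmm 9.0 9.6 plate mm@rim 103.3 height 4.9
190 gapmm 9.0 9.7 plate mm@rim 103.3 height 4.9
200 gapmm 9.0 9.6 plate mm@rim 103.4 height 5.0
210 gapmm 9.1 9.6 plate mm@rim 103.3 height 4.9
220 gapmm 9.1 9.7 plate mm@rim 103.2 height 4.9
230 gapmm 9.1 9.6 plate mm@rim 103.3 height 5.1
```

The plate is parallel to the rims over its whole length and at a hard stop, so it is lying flat. I'll relieve the load and release.

Request:
step_arm(
  commands=[
    [81.4,[0,0,-2],0],
    [81.4,[0,0,-3.5],0],
    [81.4,[0,0,-4.5],0],
    [81.4,[0,0,-4.5],0],
    [85,[0,0,-4.5],0],
    [90,[0,0,-4.5],0],
    [95,[0,0,-4.5],0],
    [100,[0,0,-4.5],0],
    [100,[0,0,-4.5],0],
  ],
  squeeze=40,
)

```text
t: 21.38
tool_pos: [0.5591, 0.2305, 0.2154]
tool_rot: [-1.63, -2.685, 0.0]
contact_force: [0.2, 0.3, -0.0]
opening: 0.0853
grip_force: 0.0
```

```bash
python3 st.py rel.pkl; python3 wid.py rel.pkl
```

```text
t 21.38 gx,ty,z mm [ 45.9  -1.9 186.2] yaw err 0.01 F tool [0.2 0.3 0. ] Tq [ 0.02  0.03 -0.  ] grip 0.0
[218, 218, 217, 217, 217, 218, 218, 218, 218, 218, 217, 216, 215, 214, 213, 213, 214, 214, 214, 214, 214, 214, 212, 211, 208, 202, 194, 203, 212, 215, 215, 215, 211, 202, 197, 205, 212, 213, 213, 213, 213, 213, 213, 213, 213] [211, 211, 211, 211, 211, 211, 211, 211, 211, 211, 211, 211, 211, 211, 211, 211, 211, 204, 172, 110, 46, 19, 16, 17, 18]
rel.pkl 0 rows under,top,handle [127.3 127.7 252.3] tongue g [-13.2   1.3  -3.3] back [116.8   1.3  -3.3]
rel.pkl 2 rows under,top,handle [125.2 126.  251.7] tongue g [-12.    1.3  -5.4] back [117.9   1.3  -0.8]
rel.pkl 4 rows under,top,handle [123.3 124.4 251.1] tongue g [-10.8   1.3  -7.5] back [118.9   1.3   1.6]
rel.pkl 6 rows under,top,handle [121.5 123.  250.5] tongue g [-9.5  1.3 -9.5] back [119.8   1.3   4.1]
block face bottom/top row [120.9 122.4]
128 gapmm 9.4 9.6 plate mm@rim 103.0 height 4.1
130 gapmm 9.1 9.6 plate mm@rim 103.3 height 4.5
135 gapmm 9.0 9.6 plate mm@rim 103.3 height 4.6
140 gapmm 9.0 9.6 plate mm@rim 103.4 height 4.7
150 gapmm 9.0 9.6 plate mm@rim 103.3 height 4.7
160 gapmm 9.0 9.6 plate mm@rim 103.3 height 4.7
170 gapmm 9.0 9.6 plate mm@rim 103.3 height 4.8
180 gapmm 9.1 9.6 plate mm@rim 103.3 height 4.8
190 gapmm 9.1 9.7 plate mm@rim 103.2 height 4.7
200 gapmm 9.2 9.7 plate mm@rim 103.1 height 4.6
210 gapmm 9.1 9.7 plate mm@rim 103.2 height 4.8
220 gapmm 9.2 9.7 plate mm@rim 103.2 height 4.8
230 gapmm 9.2 9.6 plate mm@rim 103.1 height 4.8
```

Request:
step_arm(
  commands=[
    [100,[0,0,-5],0],
    [100,[0,0,-15],0],
    [100,[0,0,-35],0],
    [100,[0,0,-65],0],
    [100,[0,0,-95],0],
    [100,[0,0,-115],0],
    [100,[0,0,-123],0],
    [100,[0,0,-123],0],
    [100,[0,0,-123],0],
  ],
)

```text
t: 22.55
tool_pos: [0.5588, 0.2305, 0.3371]
tool_rot: [-1.629, -2.684, 0.003]
contact_force: [0.0, -0.3, 0.1]
opening: 0.0854
grip_force: 0.0
```

```bash
python3 - <<'E'
from h import *
import pickle
gf()
p,M,o=tool();c=eyes.camera_info("wrist");im=eyes.get_image("wrist")[:,:,::-1]
pickle.dump((c,im,p,M),open("end.pkl","wb"))
Ag,_=pose([0,0,0,ph,0])
P=np.array([(57,0,6),(-5,0,18),(-5,0,46),(-19,0,46)])/1e3
for tx,th,z in((-13,0,0),(-11,0,0),(-13,2,0),(-13,0,4)):
    A,_=pose([0,0,0,ph,np.radians(th)]);t=Ag@[tx/1e3,0,z/1e3]+G-A@[-.073,0,0]
    print(tx,th,z,"back top, handle low, handle top edges",proj(c,P@A.T+t)[:,1].round(1))
print("block",proj(c,np.array([[.12,0,0],[.12,0,.05]])@Ag.T+G)[:,1].round(1),"lip free",proj(c,np.array([[0,0,.015]])@Ag.T+G)[:,1].round(1))
print([(i,int(v)) for i,v in enumerate(im[95:255,283,1],95)])
E
```

```text
t 22.55 gx,ty,z mm [ 46.   -2.2 307.9] yaw err 0.01 F tool [-0.3 -0.1 -0.1] Tq [ 0.01 -0.03  0.01] grip 0.0
-13 0 0 back top, handle low, handle top edges [123.3 195.2 203.9 220.2]
-11 0 0 back top, handle low, handle top edges [121.  193.1 201.5 217.9]
-13 2 0 back top, handle low, handle top edges [123.8 196.6 206.6 222.8]
-13 0 4 back top, handle low, handle top edges [123.4 196.3 205.3 221.8]
block [119.7 120.1] lip free [249.6]
[(95, 220), (96, 219), (97, 218), (98, 219), (99, 219), (100, 219), (101, 218), (102, 218), (103, 218), (104, 218), (105, 219), (106, 220), (107, 220), (108, 220), (109, 220), (110, 221), (111, 221), (112, 219), (113, 218), (114, 217), (115, 217), (116, 217), (117, 216), (118, 211), (119, 203), (120, 209), (121, 216), (122, 218), (123, 217), (124, 217), (125, 216), (126, 216), (127, 216), (128, 216), (129, 213), (130, 207), (131, 211), (132, 217), (133, 218), (134, 217), (135, 216), (136, 216), (137, 213), (138, 207), (139, 211), (140, 216), (141, 218), (142, 217), (143, 216), (144, 215), (145, 212), (146, 203), (147, 200), (148, 210), (149, 216), (150, 2
[... 530 characters left out ...]
), (195, 208), (196, 186), (197, 134), (198, 64), (199, 20), (200, 16), (201, 16), (202, 16), (203, 17), (204, 20), (205, 34), (206, 55), (207, 66), (208, 68), (209, 69), (210, 70), (211, 70), (212, 71), (213, 72), (214, 73), (215, 74), (216, 74), (217, 75), (218, 76), (219, 79), (220, 107), (221, 161), (222, 196), (223, 208), (224, 210), (225, 210), (226, 210), (227, 210), (228, 205), (229, 182), (230, 163), (231, 195), (232, 214), (233, 217), (234, 213), (235, 204), (236, 176), (237, 164), (238, 197), (239, 214), (240, 216), (241, 213), (242, 210), (243, 211), (244, 213), (245, 214), (246, 209), (247, 185), (248, 143), (249, 142), (250, 190), (251, 211), (252, 214), (253, 214), (254, 213)]
```

```bash
python3 -c "
from station import finish_job
print(finish_job())"
```

```text
the job is handed in; nothing more can be done
None
```

I set the finned cover into the housing tongue-first, lowered it flat onto the ledge, released it and handed in the job at about 22.6 s of the 48 s. My last wrist-camera measurements put it flat with the tongue about 13–14 mm under the lip, but `finish_job()` returned no verdict.

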